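# Turn a module over in the flip nest

### The job

Turn the module over with the hinged flip nest: squeeze the two orange side buttons of the leaf to free its catch, swing the leaf with the module fully over onto the beige receiving nest, then swing the leaf all the way back until it is caught again. Leave the module lying flat, face down, in the receiving nest, let go of the leaf, and leave everything else on the bench alone.

Things in the scene. Friction and masses are not known exactly. Their poses are not given: they have to be found in the camera images.
- flip_nest: fixed jig: blue base plate x -68 to 54, y +-58, z 0 to 8 mm. Origin on the bench, 42 mm under the middle of the hinge axis; y runs along the hinge. The leaf is parked on its -x side, the receiving nest is on its +x side. Two catch posts (56 mm high, x -63 to -54, y +-20 to +-32 mm) hold the parked leaf. The grip head lies beyond the plate, over bare bench, at both ends of its swing.
- leaf (a joint): angle of the aluminium leaf about the hinge: 0 parked flat on the -x side (caught), pi turned up and over, flat on the receiving nest. It carries the module in a shallow beige nest; a little past upright the module tips into the receiving nest by itself. Leaf about 0.15 kg, hinge friction 0.06 N m: 2 to 3 N on the grip head swings it; let go low on either side it falls shut.
- grip_head (a point): middle of the black grip head (28 x 32 along the hinge x 20 mm) at the leaf's free end, 92 mm from the hinge axis and, at both ends of the swing, 42 mm above the bench. Axes: x to the hinge, y along the hinge, z up when parked. The buttons' common axis runs through this point along y, so fingers squeezing the buttons from above can keep pointing down while the leaf turns between them.
- button_l (a joint): orange push button, 18 mm across with a 10 mm flat crown, on the +y side of the grip head: 0 out, 0.006 m fully pressed. Its top stands 27 mm from the middle of the head, 21 mm when pressed; its spring pushes back with 1.2 N at first, 4.8 N when pressed.
- button_r (a joint): the same button on the -y side. The two tops are 54 mm apart, 42 mm when pressed. The catch is free when both are pressed 5 mm or more; it snaps in when the buttons are let go with the leaf fully parked, or when the leaf is pressed down to it with some 5 N.
- module: the part: grey moulded module 22 x 66 x 7 mm, cream contacts on its face. Origin in the middle of its underside; z points out of its face; y along its length, parallel to the hinge. It starts face up in the leaf's nest, its middle about 17.5 mm from the hinge.
- receiving_nest (a point): middle of the floor of the beige receiving nest, 37.5 mm above the bench and 18 mm from the hinge axis; the pocket is 73 mm long (along the hinge), about 26 mm wide and 4 mm deep; axes as flip_nest's.
- scanner: hand scanner lying on the bench, 113 x 102 x 36 mm, a bystander
- tape_roll_2: roll of black tape lying flat, 64 mm across, 19 mm high, a bystander
Mind the look-alikes: they are no part of the job. There is more than one size of the flip_nest; the job needs the largest.

How it is judged:
On the way:
1. the leaf is swung fully over onto the receiving nest and the module lies turned over between the two (value of joint leaf above 2.95 rad and angle between module's own z axis and vertical above 2.9 rad), for 0.2 s.
At the end, for the whole second after the job is handed in: Leaf parked again within 0.05 rad, both buttons sprung out (under 2 mm pressed); module at rest face down in the receiving nest, flat within 0.14 rad, within 5 mm across and 6 mm along of the pocket middle, its upturned underside under 9.5 mm above the pocket floor (value of joint leaf below 0.05 rad and value of joint each of button_l, button_r below 0.002 m and angle between module's own z axis and vertical above 3 rad and x of module in the frame of receiving_nest between -0.005 and 0.005 m and y of module in the frame of receiving_nest between -0.006 and 0.006 m and z of module in the frame of receiving_nest below 0.0095 m and linear speed of module below 0.01 m/s); the robot touches nothing.
It fails at once if the module falls out of the flip nest or is lifted away from it (height (world z) of module below 0.03 m or height (world z) of module above 0.13 m).
It fails at once if the scanner or the tape roll is pushed more than 20 mm (distance of any of scanner, tape_roll_2 from where it was at the start of the episode above 0.02 m).
It also fails if it takes over 61 s, if anything falls off the work surface, if the arm or the gripper's body presses on something with over 40 N, if the wrist force passes 120 N, or if a joint passes its speed limit or range.

### The arm

A 7-joint arm with a two-finger parallel gripper is mounted at the origin on a cart in front of the work surface, level with it; the furniture and walls round the work are solid. World frame = base frame: x ahead of the robot, y to its left, z up, the work surface at z = 0. Lengths are in m, angles in rad, forces in N, time in s.
With the tool pointing down it reaches from about 0.425 to 0.925 m from the base axis. Payload 6.8 kg.
Tool frame: the origin (TCP) lies where the fingers leave the gripper's body, on its centre line; the fingertips stand 73 mm ahead of it and the grasp point (between the pads) lies 54 mm ahead of it; z points along the fingers, y is the direction in which the jaws open and shut (so a half turn about z gives the same grasp; the last joint's range is limited). The gripper opens to 85 mm and grips with 20 to 120 N. Pads are 22 mm wide; open, the fingers measure 114 mm over their backs; the gripper's body (76 mm by 85 mm) begins 54 mm behind the grasp point. The pads swing forward as they close: fully open they stand 13 mm farther back than shut.
Start: joints at [-0.108, 0.477, 0.022, 1.555, -0.011, 1.109, -0.083], TCP at [0.675, 0, 0.304] pointing down, gripper open.
Joint ranges: [-2.96, 2.96], [-0.34, 2.1], [-1.41, 1.46], [0.24, 2.44], [-1.37, 4.51], [0.17, 1.92], [-2.96, 2.96]. Speed limits (rad/s): [2.39, 2.39, 3.14, 3.14, 3.14, 3.14, 3.14].

### API

Orientations are given as a rotation vector (axis times angle).
In Python, from bench import r gives the robot as it stands.
- The arm moves only by the shell command python3 -m handwheel 'ROWS' [FORCE]. ROWS is JSON, a list that holds one entry, the list of rows, each a list of 7 numbers: the shift along the world's x, y, z in m, then the turn, a rotation vector about the world's x, y, z in rad, then the finger opening in m, from 0 to 0.0854. A call has 1 to 10 rows; each row shifts and turns the commanded pose from where the row before left it; what a row does not reach is not made up. A row lasts 1/12 s, in which the tool goes at most 41.7 mm and 7.16 degrees, less where a joint would pass 70% of its speed; a pose out of reach is approached as far as the arm can. A call is refused whole if a number of a shift passes 0.0417 or a number of a turn 0.125, either way. A call with a gripper value outside its range is refused whole. The fingers move at their own pace and stop on an object; FORCE is the grip in N (left out, the last holds). Time passes only in rows, so rows that do not move let the fingers close. It gives the time, the measured TCP pose, the force and the opening at its end, in the units of the state.
- r.get_obs(): the state, without advancing time (a new reading comes with each control period).
- r.grab_frame(name): name is "scene" or "side" or "wrist"; returns (picture, depth): 400x640x3 uint8, red, green, blue; 400x640 float32, m along the optical axis (not along the pixel's ray), 0 where there is no reading.
- r.get_calibration(name): a dict with "vertical_fov" (degrees; the focal length in pixels is half the picture's height over the tangent of half this angle, whatever the lens; pixels are square), "cx", "cy" (the principal point, pixels), "k1" (the pictures are not rectified: a ray, as slopes to the right and down, at radius r is drawn at 1 + k1 r^2 times it, then the intrinsics apply), "R" (3x3) and "t" (3): a world point X has camera coordinates R X + t; the wrist camera has in their place "T_tool_cam" (4x4, takes a point from camera to tool coordinates, whose origin is the TCP and whose axes are the flange's). Camera axes: x right, y down, z forward; pixel columns grow to the right and rows downward; lengths in m; the calibration is good to about 2 mm. A picture is of the moment at which its call begins: read the wrist's pose just before it. get_calibration takes no time and is no camera call.
- r.hand_in(): hands the job in, once; it reports no verdict.
Trained networks look in the newest picture that a camera, given by its name, has taken for a name from the list of things; names that differ only in an ending like _2 or _b are one class to them, and where a whole thing is asked for, a point or a joint stands for the part that bears it (a point fixed in the world has none). Each returns a list of dicts, best first, with "p" (0 to 1); they miss things now and then, are a little off and sometimes report something else, mostly with a low value. They report only what shows in the picture. A call takes as long as a camera call. They do not tell look-alikes from the thing itself.
- r.masks_of(label, camera): "pixels" (400x640 bool, what is visible of it) and "at" ([column, row] in pixels, amid what is visible of it).
The state is a dict: "clock": time; "joints": joint angles; "qvel": joint speeds; "tau": joint torques, N m; "tcp_pos": TCP position; "orientation": TCP orientation; "contact_force": force on the tool from outside, world axes, zero at the start; "moment": the same for the moment, N m; "grip_width": finger opening in m.
Only numpy, scipy, OpenCV 4.12 (cv2) and the standard library are available. Lean on these libraries where they do the work, as an engineer would, in place of code of your own. Each camera call takes 0.05 s, during which the arm holds its last target.

## Working session

There is one attempt and no reset: what is moved stays moved. The work goes in short steps, Python scripts to look and compute and a shell command to move; the robot and the scene stay as the last step left them, time stands still between calls to the robot, and variables do not carry over. Pictures are saved under pics/ and viewed, and the job is handed in when it is done.

```bash
mkdir -p pics; ls; cat > h.py <<'E'
import numpy as np, cv2
from bench import r
from scipy.spatial.transform import Rotation as Ro
def cam(name):
    c=r.get_calibration(name); f=200/np.tan(np.radians(c["vertical_fov"])/2)
    if "T_tool_cam" in c:
        o=r.get_obs(); T=np.eye(4); T[:3,:3]=Ro.from_rotvec(o["orientation"]).as_matrix(); T[:3,3]=o["tcp_pos"]
        M=T@np.array(c["T_tool_cam"]); Rw=M[:3,:3].T; t=-Rw@M[:3,3]
    else: Rw=np.array(c["R"]); t=np.array(c["t"])
    return dict(f=f,cx=c["cx"],cy=c["cy"],k1=c["k1"],R=Rw,t=t)
def rays(c,uv):
    uv=np.atleast_2d(np.array(uv,float)); d=np.stack([(uv[:,0]-c["cx"])/c["f"],(uv[:,1]-c["cy"])/c["f"]],1)
    s=d.copy()
    for _ in range(20): s=d/(1+c["k1"]*(s**2).sum(1,keepdims=True))
    return s
def lift(c,uv,z):
    s=rays(c,uv); z=np.atleast_1d(z)[:,None]
    return (np.hstack([s*z,np.ones((len(s),1))*z])-c["t"])@c["R"]
def onz(c,uv,h):
    s=rays(c,uv); d=np.hstack([s,np.ones((len(s),1))])@c["R"]; o=-c["t"]@c["R"]
    return o+d*((h-o[2])/d[:,2])[:,None]
def proj(c,X):
    p=np.atleast_2d(X)@c["R"].T+c["t"]; s=p[:,:2]/p[:,2:]; s=s*(1+c["k1"]*(s**2).sum(1,keepdims=True))
    return s*c["f"]+[c["cx"],c["cy"]]
def save(name,im): cv2.imwrite("pics/"+name+".png",im[:,:,::-1])
E
python3 - <<'E'
from h import *
for n in ("scene","side","wrist"):
    c=cam(n); im,d=r.grab_frame(n); save(n+"0",im); np.savez("pics/"+n+"0.npz",d=d,im=im,**c)
    print(n,c["f"],c["k1"],-c["t"]@c["R"])
    for l in ("flip_nest","grip_head","module","button_l","scanner","tape_roll_2"):
        for m in r.masks_of(l,n): 
            p=m["pixels"]; 
            ok=p&(d>0); v,u=np.nonzero(ok)
            X=np.median(lift(c,np.stack([u,v],1),d[ok]),0).round(3) if ok.any() else None
            print(l,round(m["p"],2),m["at"],p.sum(),X)
print(r.get_obs())
E
```

```text
pics
scene 511.69570826770564 -0.06352845523051827 [-0.12642451 -0.66930385  0.91473005]
flip_nest 0.8 [248.3, 213.0] 1234 [0.427 0.092 0.029]
flip_nest 0.79 [295.7, 257.8] 1431 [ 0.41  -0.108  0.029]
flip_nest 0.62 [326.0, 211.0] 2102 [ 0.564 -0.058  0.038]
grip_head 0.94 [240.4, 200.2] 427 [0.436 0.122 0.033]
grip_head 0.83 [294.9, 248.9] 499 [ 0.42  -0.082  0.032]
grip_head 0.68 [310.3, 193.7] 460 [0.571 0.004 0.045]
module 0.6 [328.6, 201.0] 130 [ 0.574 -0.038  0.046]
button_l 0.55 [298.0, 193.1] 37 [0.549 0.034 0.048]
scanner 0.81 [212.4, 179.2] 615 [0.458 0.262 0.032]
tape_roll_2 0.77 [435.5, 272.8] 550 [ 0.58  -0.36   0.018]
side 418.5727027987259 0.03613741469769858 [ 0.30823827 -0.9678976   0.73342241]
flip_nest 0.74 [338.9, 222.6] 1348 [ 0.568 -0.07   0.036]
flip_nest 0.72 [283.1, 243.2] 974 [ 0.415 -0.117  0.028]
flip_nest 0.7 [280.6, 200.2] 699 [0.43  0.083 0.027]
grip_head 0.81 [284.6, 231.2] 326 [ 0.424 -0.08   0.031]
grip_head 0.7 [332.0, 206.1] 424 [ 0.574 -0.008  0.042]
grip_head 0.63 [279.8, 196.1] 279 [0.436 0.12  0.031]
module 0.42 [338.0, 213.4] 129 [ 0.58  -0.03
[... 955 characters left out ...]
0.148 0.032]
{'clock': 1.05, 'joints': array([-0.1080883 ,  0.4769442 ,  0.02241738,  1.55539672, -0.01149883,
        1.10928876, -0.08310133]), 'qvel': array([-0.00024531,  0.00067018,  0.00113337, -0.00013046, -0.00170058,
       -0.00172216, -0.00164104]), 'tau': array([ 8.21353387e-04, -5.96330917e+01,  1.60659034e+00, -2.81544024e+01,
        1.24730892e-02,  1.49746509e-03, -4.41266309e-06]), 'tcp_pos': array([ 6.75018920e-01, -1.24970636e-05,  3.03947075e-01]), 'orientation': array([2.22145718e+00, 2.22134827e+00, 1.16007763e-04]), 'contact_force': array([0.53277597, 0.04046965, 0.41779601]), 'moment': array([-0.03057449, -0.00056881,  0.01005103]), 'grip_width': 0.08506467115912004}
```

View pics/wrist0.png

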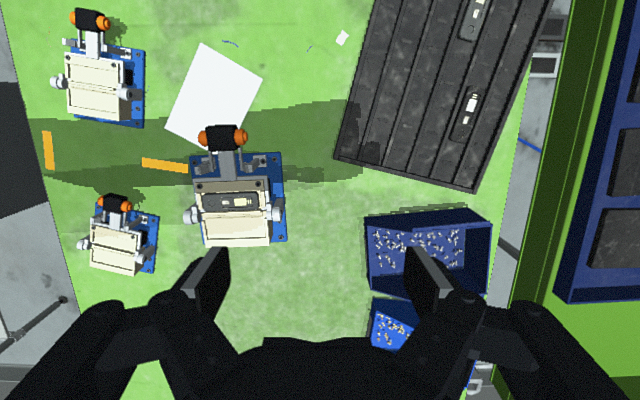

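View pics/scene0.png

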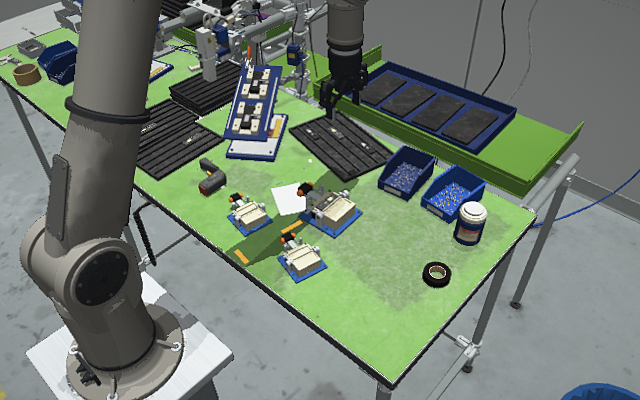

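Candidates for the flip nest in the wrist picture are (237,200), (118,240) and (100,85). The one at (237,200) has the largest mask relative to height, with its head 45 mm high against about 32 mm for the others, and it is the only one holding a grey module. I choose that one, with its grip head at (222,137) and orange buttons at (205,140) and (242,140). Next I move closer to check it.

```bash
python3 -m handwheel '[[[-0.025,-0.015,-0.02,0,0,0,0.085],[-0.025,-0.015,-0.02,0,0,0,0.085],[-0.025,-0.015,-0.02,0,0,0,0.085],[-0.025,-0.015,-0.02,0,0,0,0.085],[0,0,0,0,0,0,0.085],[0,0,0,0,0,0,0.085]]]' 40
python3 - <<'E'
from h import *
n="wrist"; c=cam(n); im,d=r.grab_frame(n); save("wrist1",im); np.savez("pics/wrist1.npz",d=d,im=im,**c)
for l in ("grip_head","button_l","module"):
    for m in r.masks_of(l,n):
        p=m["pixels"]; ok=p&(d>0); v,u=np.nonzero(ok); X=lift(c,np.stack([u,v],1),d[ok])
        print(l,round(m["p"],2),m["at"],p.sum(),np.median(X,0).round(4), np.percentile(X,[2,98],axis=0).round(4).tolist())
E
```

```text
clock: 1.55
tcp_pos: [0.5731, -0.0613, 0.2229]
orientation: [-2.223, -2.217, 0.004]
contact_force: [0.7, 0.6, -0.6]
grip_width: 0.0852
grip_head 0.74 [153.5, 207.4] 4044 [ 0.4214 -0.0801  0.0309] [[0.3802, -0.1097, 0.0257], [0.4455, -0.0311, 0.0392]]
grip_head 0.72 [165.6, 3.6] 112 [0.4562 0.0902 0.0346] [[0.4376, 0.0831, 0.0264], [0.4596, 0.0937, 0.0376]]
grip_head 0.57 [314.9, 126.4] 7051 [ 0.5721 -0.0066  0.0427] [[0.5311, -0.0513, 0.0359], [0.6168, 0.0504, 0.0529]]
button_l 0.87 [292.6, 73.8] 449 [0.5525 0.0335 0.0466] [[0.5442, 0.0027, 0.0017], [0.5565, 0.0453, 0.0516]]
button_l 0.83 [169.3, 173.6] 256 [ 0.4405 -0.0466  0.0335] [[0.4243, -0.0652, 0.0027], [0.4463, -0.0389, 0.038]]
button_l 0.81 [339.9, 72.0] 428 [0.5898 0.0356 0.0473] [[0.5866, 0.0042, 0.0039], [0.5967, 0.0473, 0.0519]]
button_l 0.59 [137.9, 167.9] 187 [ 0.4106 -0.042   0.0329] [[0.4046, -0.0644, 0.0281], [0.4153, -0.031, 0.0382]]
module 0.82 [315.8, 157.7] 1955 [ 0.5736 -0.0344  0.044 ] [[0.5422, -0.0452, 0.041], [0.6045, -0.0242, 0.0458]]
```

View pics/wrist1.png

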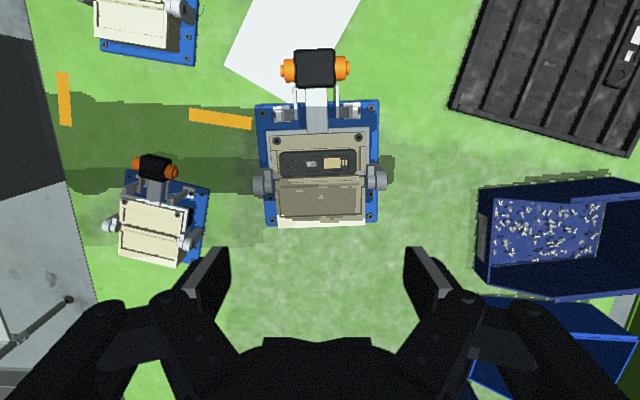

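```bash
python3 - <<'E'
from h import *
c=np.load("pics/wrist1.npz"); im=c["im"]; d=c["d"]
cr=im[30:240,240:400]; save("crop1",cv2.resize(cr,None,fx=3.6,fy=2.8,interpolation=cv2.INTER_CUBIC) if 0 else cv2.resize(cr,None,fx=2.8,fy=2.8,interpolation=cv2.INTER_CUBIC))
v,u=np.mgrid[30:240,240:400]; v=v.ravel();u=u.ravel(); dd=d[v,u]; k=dd>0; u,v,dd=u[k],v[k],dd[k]
X=lift(c,np.stack([u,v],1),dd); hsv=cv2.cvtColor(im,cv2.COLOR_RGB2HSV)[v,u].astype(int)
# head top: dark, z>.045, y>.02
s=(hsv[:,2]<60)&(X[:,2]>.047)&(X[:,1]>.015)
print("head",s.sum(),X[s].mean(0),np.percentile(X[s],[3,97],axis=0).round(4).tolist(),cv2.minAreaRect((X[s][:,:2]*1000).astype(np.float32)))
s=(hsv[:,0]<18)&(hsv[:,1]>180)&(X[:,2]>.03)&(X[:,1]>.015)
for q in (s&(X[:,0]<.572),s&(X[:,0]>.572)):
    print("btn",q.sum(),X[q].mean(0).round(4),np.percentile(X[q],[2,98],axis=0).round(4).tolist(), "px",u[q].mean(),v[q].mean())
s=(hsv[:,0]>105)&(hsv[:,0]<125)&(hsv[:,1]>150)&(abs(X[:,2]-.008)<.006)
print("plate",s.sum(),cv2.minAreaRect((X[s][:,:2]*1000).astype(np.float32)))
s=(X[:,2]>.02)&(X[:,1]<.015)&(X[:,2]<.06); print("z hist",np.histogram(X[s][:,2],bins=np.arange(.02,.06,.002)))
m=[m for m in []]
E
```

```text
head 756 [0.57015446 0.03914949 0.05169944] [[0.5565, 0.0262, 0.0496], [0.5857, 0.0516, 0.0533]] ((571.0925903320312, 38.902626037597656), (30.716394424438477, 26.722238540649414), 2.4647207260131836)
btn 149 [0.5508 0.0371 0.0487] [[0.5451, 0.0307, 0.0448], [0.5554, 0.0453, 0.0515]] px 288.0536912751678 71.20134228187919
btn 182 [0.5916 0.0391 0.048 ] [[0.5866, 0.0318, 0.0433], [0.5976, 0.0477, 0.051]] px 341.3021978021978 68.32967032967034
plate 2707 ((574.4746704101562, -45.35093688964844), (114.66656494140625, 120.37181854248047), 2.1528842449188232)
z hist (array([   8,    2,   12,    2,   10,    7,   34,   81, 2646, 1342, 2411,
       2388, 1516,  256,  302,  205,   58,  195,   53]), array([0.02 , 0.022, 0.024, 0.026, 0.028, 0.03 , 0.032, 0.034, 0.036,
       0.038, 0.04 , 0.042, 0.044, 0.046, 0.048, 0.05 , 0.052, 0.054,
       0.056, 0.058]))
```

View pics/crop1.png

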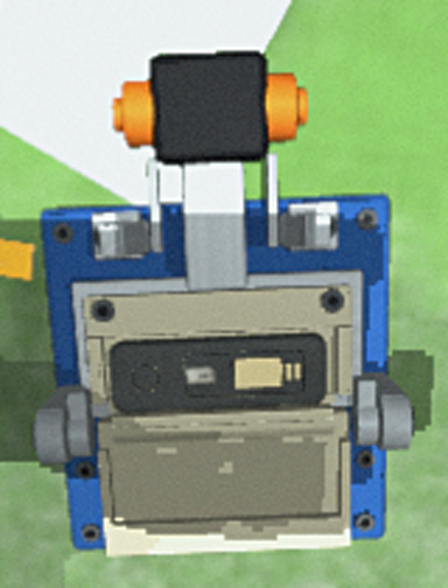

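The crop confirms the choice: module at crop (215,375), head at (210,105), buttons at (130,112) and (287,107). Fitted values: hinge yaw is about +2.3°, hinge middle (0.575, -0.052), head (0.571, 0.039, about 0.042). The base plate fit gives the same head position. I move above the head.

```bash
python3 -m handwheel '[[[-0.001,0.02,-0.012,0,0,0.008,0.085],[-0.001,0.02,-0.012,0,0,0.008,0.085],[0,0.02,-0.012,0,0,0.008,0.085],[0,0.02,-0.012,0,0,0.008,0.085],[0,0.02,-0.012,0,0,0.008,0.085],[0,0,0,0,0,0,0.085],[0,0,0,0,0,0,0.085],[0,0,0,0,0,0,0.085]]]'
python3 - <<'E'
from h import *
o=r.get_obs(); print(o["tcp_pos"],o["orientation"])
R=Ro.from_rotvec(o["orientation"]).as_matrix(); print(R.round(3))
im,d=r.grab_frame("side"); c=cam("side"); save("side2",cv2.resize(im[130:290,230:430],None,fx=3.5,fy=3.5,interpolation=cv2.INTER_CUBIC))
im,d=r.grab_frame("wrist"); save("wrist2",im)
E
```

```text
clock: 2.42
tcp_pos: [0.5739, 0.0399, 0.1645]
orientation: [2.176, 2.265, 0.001]
contact_force: [0.1, -1.3, 0.1]
grip_width: 0.0847
[0.57393918 0.03986431 0.16452178] [2.17566470e+00 2.26475401e+00 1.21719053e-03]
[[-0.04   0.999  0.001]
 [ 0.999  0.04  -0.   ]
 [-0.     0.001 -1.   ]]
```

View pics/side2.png

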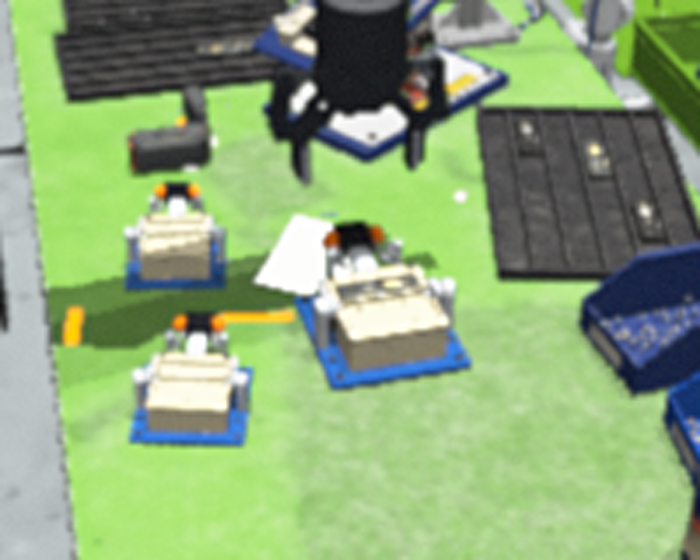

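View pics/wrist2.png

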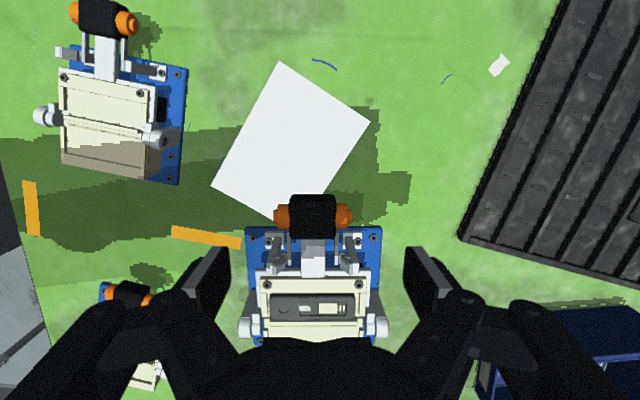

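Side view: open fingers above and beyond the head, which is at crop (355,238). Wrist view: head at (313,215), buttons from column 274 to 353, slightly left of the finger midline. I triangulate it from this second view.

```bash
python3 - <<'E'
from h import *
n="wrist"; c=cam(n); im,d=r.grab_frame(n)
hsv=cv2.cvtColor(im,cv2.COLOR_RGB2HSV)
s=(hsv[:,:,0]<18)&(hsv[:,:,1]>180)&(hsv[:,:,2]>120); s[:190]=0;s[245:]=0;s[:,:262]=0;s[:,365:]=0
c1={k:np.load("pics/wrist1.npz")[k] for k in("f","cx","cy","k1","R","t")}
im1=np.load("pics/wrist1.npz")["im"]; h1=cv2.cvtColor(im1,cv2.COLOR_RGB2HSV)
s1=(h1[:,:,0]<18)&(h1[:,:,1]>180)&(h1[:,:,2]>120); s1[:45]=0;s1[95:]=0;s1[:,:270]=0;s1[:,360:]=0
def tops(s):
    v,u=np.nonzero(s); a,b=np.percentile(u,1),np.percentile(u,99)
    return [(a,v[u<a+5].mean()),(b,v[u>b-5].mean())]
A=tops(s1);B=tops(s); print(A,B)
for p,q in zip(A,B):
    P=[]
    for cc,x in((c1,p),(c,q)):
        P.append(cc["R"].T@np.append(rays(cc,x)[0],1)); 
    o1,o2=-c1["t"]@c1["R"],-c["t"]@c["R"]
    t=np.linalg.lstsq(np.stack([P[0],-P[1]],1),o2-o1,rcond=None)[0]
    print("tri",((o1+P[0]*t[0]+o2+P[1]*t[1])/2).round(4),"at z=.042",onz(c1,p,.042).round(4),onz(c,q,.042).round(4))
E
```

```text
[(np.float64(281.0), np.float64(70.02272727272727)), (np.float64(349.0), np.float64(67.68085106382979))] [(np.float64(274.0), np.float64(216.14545454545456)), (np.float64(351.0), np.float64(216.11864406779662))]
tri [0.5448 0.0385 0.0441] at z=.042 [[0.5447 0.0387 0.042 ]] [[0.5444 0.0376 0.042 ]]
tri [0.5977 0.0401 0.0431] at z=.042 [[0.598  0.0402 0.042 ]] [[0.5977 0.0397 0.042 ]]
```

Triangulated head middle is (0.5712, 0.0391, 0.0435), which agrees with the stated 42 mm. Descending.

```bash
python3 -m handwheel '[[[-0.0025,-0.001,-0.014,0,0,0,0.085],[0,0,-0.014,0,0,0,0.085],[0,0,-0.014,0,0,0,0.085],[0,0,-0.014,0,0,0,0.085],[0,0,-0.015,0,0,0,0.085],[0,0,0,0,0,0,0.085],[0,0,0,0,0,0,0.085],[0,0,0,0,0,0,0.085]]]'
python3 - <<'E'
from h import *
im,d=r.grab_frame("wrist"); save("wrist3",im)
im,d=r.grab_frame("side"); save("side3",cv2.resize(im[150:270,260:420],None,fx=4,fy=4,interpolation=cv2.INTER_CUBIC))
E
```

```text
clock: 3.23
tcp_pos: [0.5712, 0.0386, 0.0938]
orientation: [2.177, 2.264, 0.001]
contact_force: [-0.3, -0.5, -0.1]
grip_width: 0.085
```

View pics/wrist3.png

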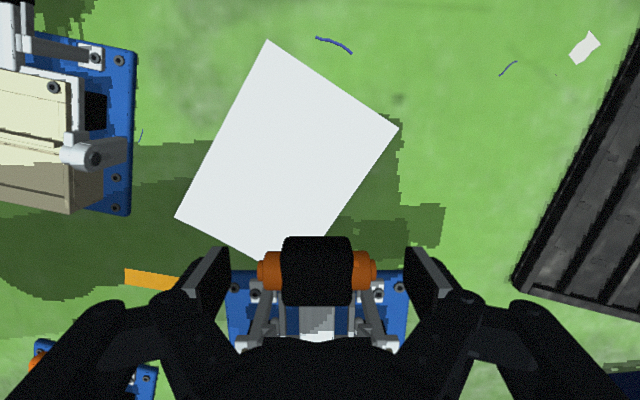

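View pics/side3.png

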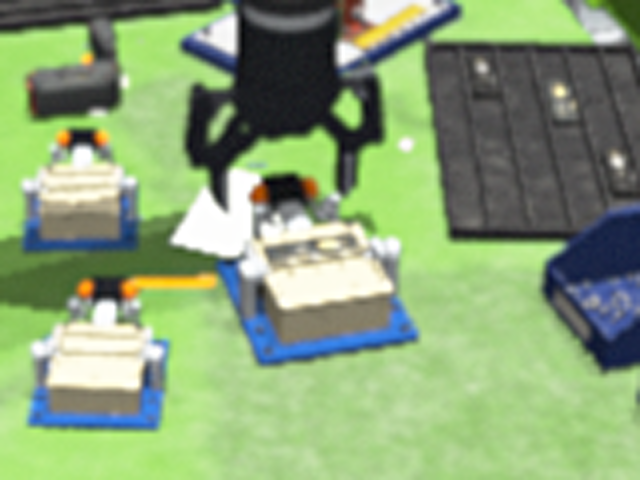

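The buttons at wrist (268,270) and (366,270) lie between the pads. I squeeze them.

```bash
python3 -m handwheel '[[[0,0,0,0,0,0,0.03],[0,0,0,0,0,0,0.03],[0,0,0,0,0,0,0.03],[0,0,0,0,0,0,0.03],[0,0,0,0,0,0,0.03],[0,0,0,0,0,0,0.03],[0,0,0,0,0,0,0.03],[0,0,0,0,0,0,0.03]]]' 30
python3 - <<'E'
from h import *
im,d=r.grab_frame("wrist"); save("wrist4",im)
E
```

```text
clock: 4.0
tcp_pos: [0.5711, 0.0399, 0.0941]
orientation: [2.176, 2.266, 0.003]
contact_force: [-3.4, 1.5, 10.6]
grip_width: 0.0337
```

View pics/wrist4.png

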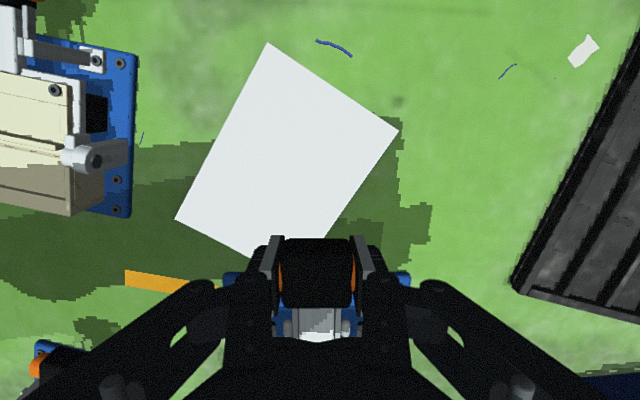

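```bash
python3 - <<'E'
from h import *
im=cv2.imread("pics/wrist4.png"); cv2.imwrite("pics/w4c.png",cv2.resize(im[220:360,210:430],None,fx=3.5,fy=3.5,interpolation=cv2.INTER_CUBIC))
c=cam("wrist"); im,d=r.grab_frame("wrist")
for v in (250,265,280,295,310):
  for u in (262,272,277,281,286,318,350,354,358,364,374):
    print(v,u,im[v,u],lift(c,(u,v),d[v,u]).round(4)[0]) if d[v,u]>0 else 0
im,d=r.grab_frame("scene"); save("scene4",cv2.resize(im[150:250,250:390],None,fx=5,fy=5,interpolation=cv2.INTER_CUBIC))
E
```

```text
250 262 [10  6 17] [0.5446 0.0461 0.0353]
250 272 [62 69 70] [0.5503 0.0494 0.0412]
250 277 [18 19 18] [0.5527 0.0499 0.0421]
250 281 [0 0 0] [0.554  0.0473 0.037 ]
250 286 [0 1 0] [0.5573 0.0528 0.0474]
250 318 [ 6 13 15] [0.5712 0.0529 0.0463]
250 350 [17 18 21] [0.5854 0.0531 0.0457]
250 354 [19 19 11] [0.5877 0.0514 0.0424]
250 358 [59 63 68] [0.5895 0.0515 0.0424]
250 364 [68 70 73] [0.5919 0.0523 0.0437]
250 374 [ 7 18 18] [0.5988 0.0473 0.0337]
265 262 [62 67 67] [0.5482 0.0498 0.0555]
265 272 [40 40 44] [0.5524 0.0505 0.0563]
265 277 [0 3 0] [0.5539 0.0479 0.0518]
265 281 [12 10  9] [0.5556 0.0479 0.0517]
265 286 [ 8  2 10] [0.5578 0.0486 0.0526]
265 318 [22 25 23] [0.5714 0.0488 0.0522]
265 350 [13  9 15] [0.5849 0.0493 0.0522]
265 354 [107  58  25] [0.5874 0.0467 0.0475]
265 358 [ 2 13 11] [0.5877 0.0514 0.0554]
265 364 [61 68 70] [0.5901 0.0519 0.0562]
265 374 [22 19 25] [0.5959 0.0479 0.0489]
280 262 [ 5 10 11] [0.5503 0.0508 0.0677]
280 272 [20 25 29] [0.5529 0.0456 0.0596]
280 277 [ 8 14 11] [0.5542 0.042  0.0539]
280 281 [101  53  20] [0.5554 0.0393 0.0498]
280 286 [ 0
[... 485 characters left out ...]
32 0.0519]
295 318 [23 14 19] [0.572  0.0332 0.0511]
295 350 [12 13  7] [0.5863 0.0334 0.0507]
295 358 [28 30 27] [0.5882 0.0396 0.0593]
295 364 [14 15 18] [0.5892 0.0444 0.0659]
295 374 [ 7 14 12] [0.5902 0.0528 0.0775]
310 262 [11 17 23] [0.5545 0.056  0.0912]
310 272 [42 48 49] [0.5528 0.0314 0.06  ]
310 277 [17 16 22] [0.5547 0.0301 0.0582]
310 281 [16 53 95] [ 0.5509 -0.0096  0.008 ]
310 286 [ 31  58 100] [ 0.554  -0.0093  0.0083]
310 318 [109 116 118] [0.5727 0.0173 0.0411]
310 350 [28 52 88] [ 0.5939 -0.0075  0.0086]
310 354 [25 52 97] [ 0.5963 -0.0071  0.0089]
310 358 [22 24 27] [0.5886 0.0329 0.0601]
310 364 [20 24 26] [0.5842 0.0575 0.0915]
310 374 [13 12 13] [0.5871 0.0576 0.0916]
```

View pics/w4c.png

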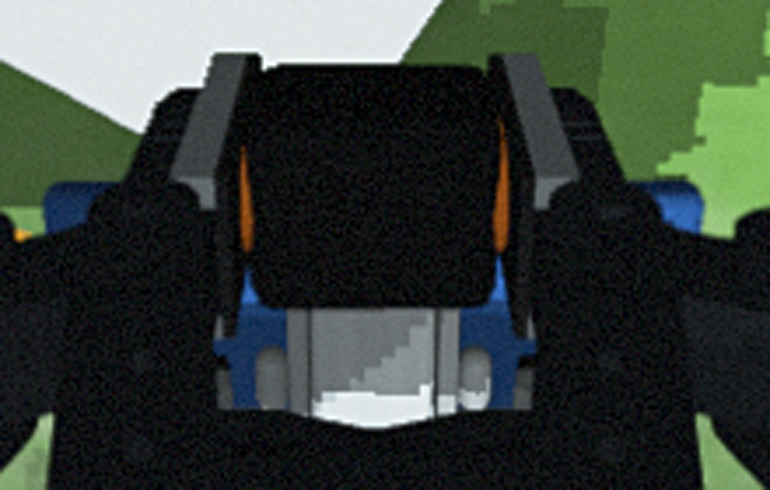

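View pics/scene4.png

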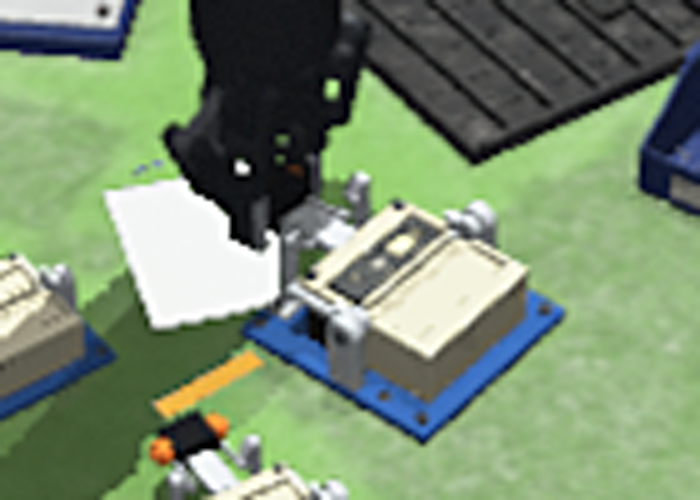

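The pads straddle the buttons, but the width of 33.7 mm is less than the expected 42 mm, so I am over-squeezing. I ease to a commanded width slightly under 42 mm and watch the force.

```bash
python3 -m handwheel '[[[0,0,0,0,0,0,0.039],[0,0,0,0,0,0,0.039],[0,0,0,0,0,0,0.039],[0,0,0,0,0,0,0.039]]]' 20
python3 - <<'E'
from h import *
im,d=r.grab_frame("wrist"); cv2.imwrite("pics/w5c.png",cv2.resize(im[220:360,210:430,::-1],None,fx=3.5,fy=3.5,interpolation=cv2.INTER_CUBIC))
E
```

```text
clock: 4.48
tcp_pos: [0.5711, 0.0393, 0.0938]
orientation: [2.176, 2.265, 0.002]
contact_force: [-1.4, 1.1, 6.8]
grip_width: 0.0388
```

View pics/w5c.png

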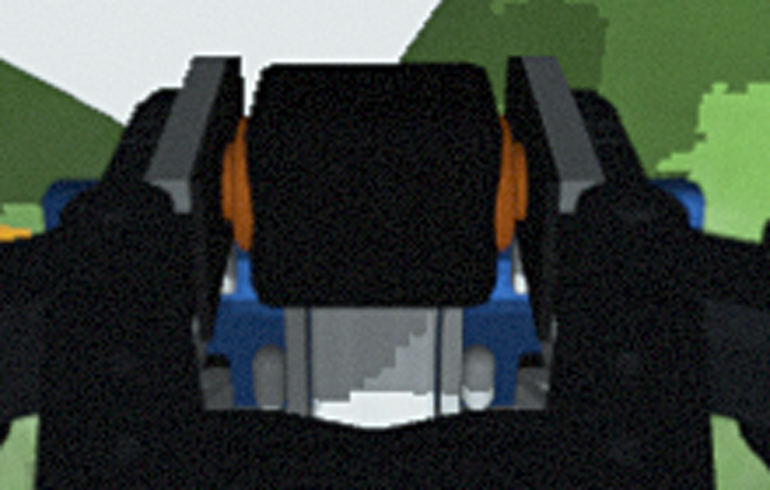

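Width is 38.8 mm, and the buttons follow the pads fully pressed. I start the arc with the first 24° and then check.

```bash
python3 -m handwheel '[[[0,-0.0005,0.0096,0,0,0,0.038],[0,-0.0015,0.0095,0,0,0,0.038],[0.0001,-0.0025,0.0093,0,0,0,0.038],[0.0001,-0.0035,0.009,0,0,0,0.038],[0,0,0,0,0,0,0.038],[0,0,0,0,0,0,0.038]]]'
python3 - <<'E'
from h import *
im,d=r.grab_frame("wrist"); a=cv2.resize(im[220:360,210:430],None,fx=2.5,fy=2.5)
im,d=r.grab_frame("side"); b=cv2.resize(im[160:260,270:427],None,fx=3.5,fy=3.5); save("m6",cv2.resize(b,(a.shape[1],a.shape[0]))); save("w6",a)
E
```

```text
clock: 5.03
tcp_pos: [0.5712, 0.0313, 0.1314]
orientation: [2.176, 2.265, 0.003]
contact_force: [2.6, 3.2, 0.7]
grip_width: 0.0386
```

View pics/w6.png

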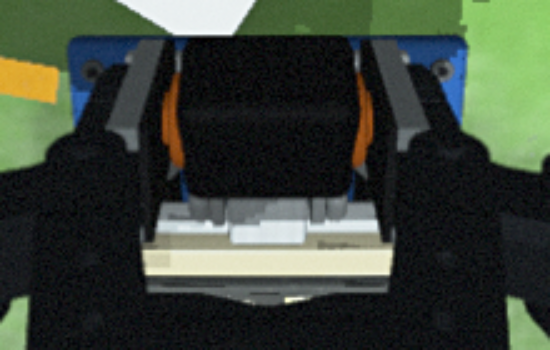

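View pics/m6.png

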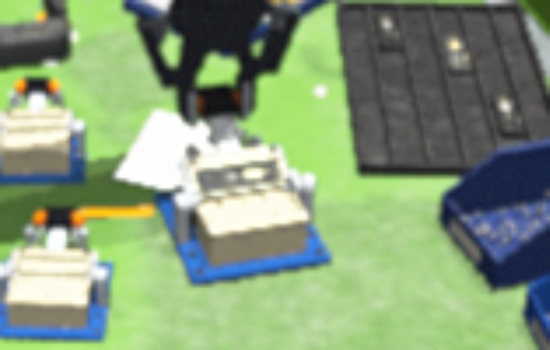

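The head was lifted with the leaf and module, and the position matches the planned arc. I continue from 24° to 84°.

```bash
python3 -m handwheel '[[[0.0002,-0.0044,0.0086,0,0,0,0.038],[0.0002,-0.0052,0.0081,0,0,0,0.038],[0.0002,-0.0061,0.0075,0,0,0,0.038],[0.0003,-0.0068,0.0068,0,0,0,0.038],[0.0003,-0.0075,0.0061,0,0,0,0.038],[0.0003,-0.0081,0.0052,0,0,0,0.038],[0.0003,-0.0086,0.0044,0,0,0,0.038],[0.0004,-0.009,0.0035,0,0,0,0.038],[0.0004,-0.0093,0.0025,0,0,0,0.038],[0.0004,-0.0095,0.0015,0,0,0,0.038]]]'
python3 - <<'E'
from h import *
im,d=r.grab_frame("wrist"); save("w7",cv2.resize(im[200:400,170:470],None,fx=2,fy=2))
im,d=r.grab_frame("side"); save("m7",cv2.resize(im[150:260,270:427],None,fx=3.5,fy=3.5))
E
```

```text
clock: 5.97
tcp_pos: [0.5742, -0.0443, 0.1851]
orientation: [2.176, 2.265, 0.001]
contact_force: [3.8, 2.9, 3.0]
grip_width: 0.0383
```

View pics/w7.png

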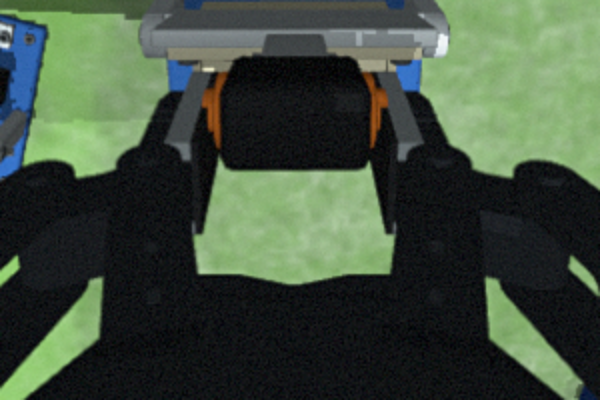

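View pics/m7.png

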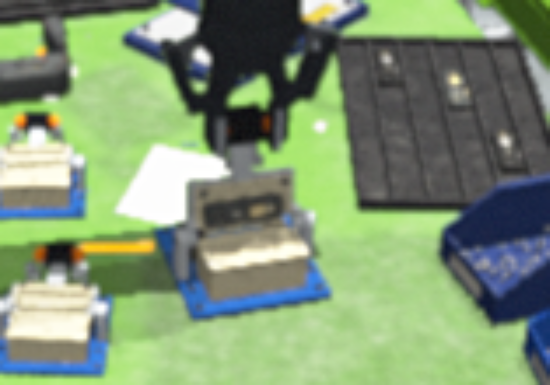

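The leaf is at about 84° and upright, with the module still in it (side crop at (240,207)). I continue past upright.

```bash
python3 -m handwheel '[[[0.0004,-0.0096,0.0005,0,0,0,0.038],[0.0004,-0.0096,-0.0005,0,0,0,0.038],[0.0004,-0.0095,-0.0015,0,0,0,0.038],[0.0004,-0.0093,-0.0025,0,0,0,0.038],[0.0004,-0.009,-0.0035,0,0,0,0.038],[0.0003,-0.0086,-0.0044,0,0,0,0.038],[0.0003,-0.0081,-0.0052,0,0,0,0.038],[0.0003,-0.0075,-0.0061,0,0,0,0.038],[0.0003,-0.0068,-0.0068,0,0,0,0.038],[0.0002,-0.0061,-0.0075,0,0,0,0.038]]]'
python3 - <<'E'
from h import *
im,d=r.grab_frame("wrist"); save("w8",cv2.resize(im[200:400,170:470],None,fx=2,fy=2))
im,d=r.grab_frame("side"); save("m8",cv2.resize(im[150:290,250:427],None,fx=3.5,fy=3.5))
E
```

```text
clock: 6.9
tcp_pos: [0.5775, -0.1297, 0.1466]
orientation: [2.177, 2.263, -0.0]
contact_force: [5.7, -2.8, 3.7]
grip_width: 0.0384
```

View pics/m8.png

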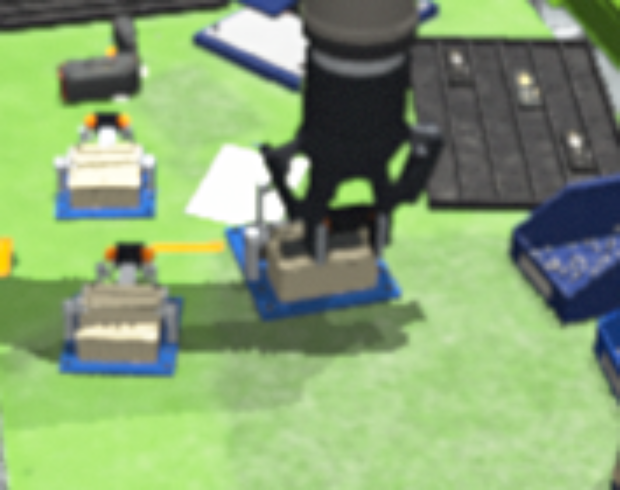

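```bash
python3 -m handwheel '[[[0.0002,-0.0052,-0.0081,0,0,0,0.038],[0.0002,-0.0044,-0.0086,0,0,0,0.038],[0.0001,-0.0035,-0.009,0,0,0,0.038],[0.0001,-0.0025,-0.0093,0,0,0,0.038],[0,-0.0015,-0.0095,0,0,0,0.038],[0,-0.0005,-0.0096,0,0,0,0.038],[0,0,-0.001,0,0,0,0.038],[0,0,0,0,0,0,0.038],[0,0,0,0,0,0,0.038],[0,0,0,0,0,0,0.038]]]'
python3 - <<'E'
from h import *
im,d=r.grab_frame("scene"); save("s9",cv2.resize(im[150:270,260:420],None,fx=4,fy=4,interpolation=cv2.INTER_CUBIC))
im,d=r.grab_frame("side"); save("m9",cv2.resize(im[150:290,250:427],None,fx=3.5,fy=3.5))
im,d=r.grab_frame("wrist"); save("w9",cv2.resize(im[150:400,145:495],None,fx=2,fy=2))
E
```

```text
clock: 7.83
tcp_pos: [0.5782, -0.1477, 0.0913]
orientation: [2.177, 2.262, -0.001]
contact_force: [7.0, -4.3, -1.0]
grip_width: 0.0383
```

View pics/s9.png

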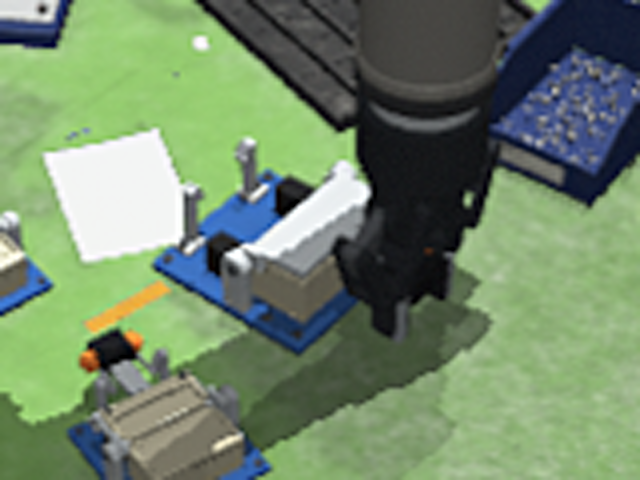

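View pics/w9.png

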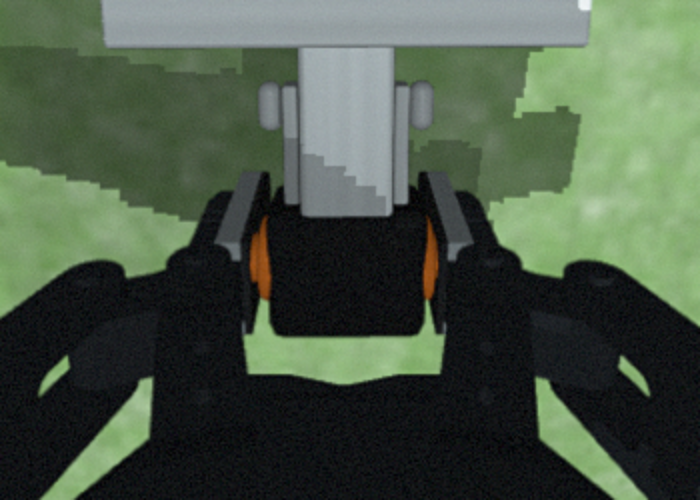

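Scene and wrist views show the leaf over on the receiving side with the head still between the pads. I check its tilt with depth.

```bash
python3 - <<'E'
from h import *
n="scene"; c=cam(n); im,d=r.grab_frame(n)
v,u=np.mgrid[150:270,260:420]; v=v.ravel();u=u.ravel(); dd=d[v,u]; k=dd>0; u,v,dd=u[k],v[k],dd[k]
X=lift(c,np.stack([u,v],1),dd)
for n2 in ("wrist",):
    c=cam(n2); im,d=r.grab_frame(n2); v2,u2=np.mgrid[60:260,180:450]; v2=v2.ravel();u2=u2.ravel(); dd=d[v2,u2];k=dd>0; Y=lift(c,np.stack([u2,v2],1)[k],dd[k])
for nm,P in(("scene",X),("wrist",Y)):
    L=(P-[0.5749,-0.0528,0])@np.array([[0.04,-.999,0],[.999,.04,0],[0,0,1]]).T
    for a in range(-10,105,10):
        s=(L[:,0]>a/1e3)&(L[:,0]<a/1e3+.01)&(abs(L[:,1])<(.03 if a<35 else .007))&(L[:,2]>.025)
        if s.sum()>5: print(nm,a,s.sum(),np.median(L[s][:,2]).round(4))
E
```

```text
scene 0 35 0.0549
scene 10 65 0.0558
scene 20 58 0.057
scene 30 68 0.0579
scene 40 11 0.0579
scene 100 32 0.0626
wrist 0 2079 0.0534
wrist 10 5373 0.054
wrist 20 5146 0.055
wrist 30 4881 0.0559
wrist 40 1032 0.0562
wrist 50 982 0.0564
wrist 60 947 0.0574
wrist 70 741 0.0582
```

The leaf is about 0.07 rad short of flat, at about 3.07 rad. I press a little to seat it.

```bash
python3 -m handwheel '[[[0,0.001,-0.002,0,0,0,0.038],[0,0.001,-0.002,0,0,0,0.038],[0,0,-0.002,0,0,0,0.038],[0,0,0,0,0,0,0.038],[0,0,0,0,0,0,0.038],[0,0,0,0,0,0,0.038]]]'
python3 - <<'E'
from h import *
print(r.get_obs()["contact_force"])
c=cam("wrist"); im,d=r.grab_frame("wrist"); save("w10",cv2.resize(im[150:400,145:495],None,fx=2,fy=2)); v2,u2=np.mgrid[60:260,180:450]; v2=v2.ravel();u2=u2.ravel(); dd=d[v2,u2];k=dd>0; P=lift(c,np.stack([u2,v2],1)[k],dd[k])
L=(P-[0.5749,-0.0528,0])@np.array([[0.04,-.999,0],[.999,.04,0],[0,0,1]]).T
for a in range(-10,105,10):
        s=(L[:,0]>a/1e3)&(L[:,0]<a/1e3+.01)&(abs(L[:,1])<(.03 if a<35 else .007))&(L[:,2]>.025)
        if s.sum()>5: print(a,s.sum(),np.median(L[s][:,2]).round(4))
E
```

```text
clock: 8.58
tcp_pos: [0.5785, -0.147, 0.0869]
orientation: [2.177, 2.259, -0.001]
contact_force: [3.1, -6.8, 12.9]
grip_width: 0.038
[ 3.09944994 -6.84587542 12.85261979]
0 2275 0.0532
10 5859 0.0536
20 5490 0.0543
30 5174 0.0551
40 1073 0.0551
50 1041 0.055
60 959 0.0557
70 575 0.0563
```

View pics/w10.png

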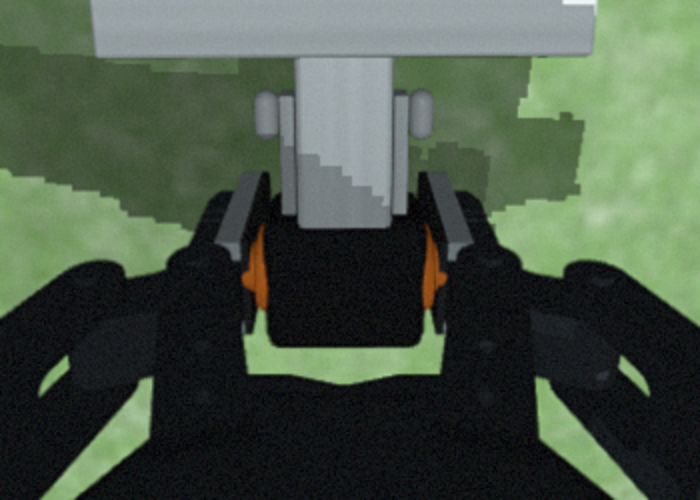

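```bash
python3 - <<'E'
from h import *
c=cam("wrist"); im,d=r.grab_frame("wrist"); hsv=cv2.cvtColor(im,cv2.COLOR_RGB2HSV)
print(r.get_obs()["tcp_pos"])
for nm,s in (("head",(hsv[:,:,2]<45)),("or",(hsv[:,:,0]<18)&(hsv[:,:,1]>150)&(hsv[:,:,2]>70))):
    s=s.copy(); s[:245]=0; s[328:]=0; s[:,:262]=0; s[:,372:]=0
    if nm=="head": s[:,:285]=0; s[:,350:]=0
    s&=d>0; v,u=np.nonzero(s); P=lift(c,np.stack([u,v],1),d[s]); print(nm,s.sum(),np.percentile(P,[3,50,97],axis=0).round(4).tolist())
    if nm=="or":
        for q in (u<318,u>318): print(np.percentile(P[q],[3,50,97],axis=0).round(4).tolist())
E
```

```text
[ 0.57844801 -0.14697907  0.08693868]
head 3943 [[0.5665, -0.1549, 0.0561], [0.5785, -0.142, 0.0585], [0.5903, -0.1306, 0.0598]]
or 538 [[0.5587, -0.1486, 0.0488], [0.563, -0.142, 0.0551], [0.5981, -0.136, 0.0581]]
[[0.5584, -0.1488, 0.049], [0.5613, -0.1427, 0.0551], [0.5633, -0.1368, 0.0583]]
[[0.5939, -0.148, 0.0486], [0.5955, -0.1415, 0.0552], [0.5986, -0.1355, 0.0579]]
```

The leaf settles at about 3.07 rad, with module and leaf stacked, which is above the 2.95 threshold. I swing back and look at how the module lies.

```bash
python3 -m handwheel '[[[0,0.0005,0.0096,0,0,0,0.037],[0,0.0015,0.0095,0,0,0,0.037],[-0.0001,0.0025,0.0093,0,0,0,0.037],[-0.0001,0.0035,0.009,0,0,0,0.037],[-0.0002,0.0044,0.0086,0,0,0,0.037],[-0.0002,0.0052,0.0081,0,0,0,0.037],[-0.0002,0.0061,0.0075,0,0,0,0.037],[-0.0003,0.0068,0.0068,0,0,0,0.037],[-0.0003,0.0075,0.0061,0,0,0,0.037],[-0.0003,0.0081,0.0052,0,0,0,0.037]]]'
python3 - <<'E'
from h import *
im,d=r.grab_frame("scene"); save("s11",cv2.resize(im[150:270,260:420],None,fx=4,fy=4,interpolation=cv2.INTER_CUBIC))
im,d=r.grab_frame("side"); save("m11",cv2.resize(im[170:270,270:430],None,fx=4,fy=4,interpolation=cv2.INTER_CUBIC))
im,d=r.grab_frame("wrist"); save("w11",im)
E
```

```text
clock: 9.52
tcp_pos: [0.5762, -0.098, 0.165]
orientation: [2.177, 2.264, -0.001]
contact_force: [7.2, -1.6, -2.4]
grip_width: 0.0374
```

View pics/m11.png

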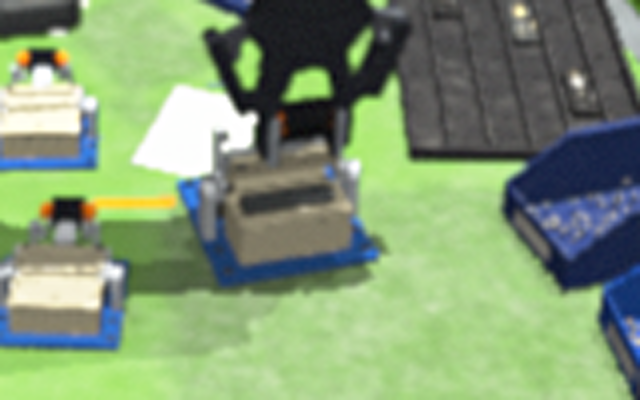

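View pics/w11.png

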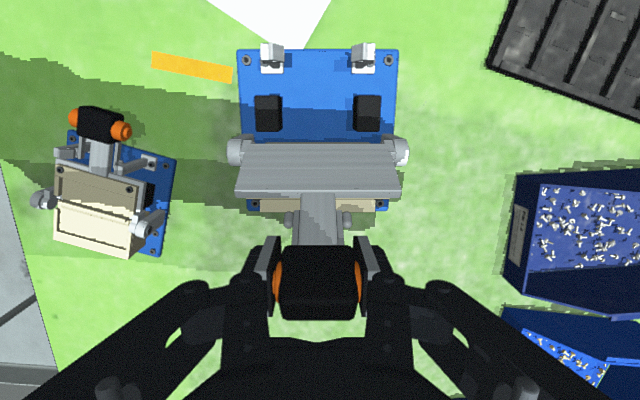

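View pics/s11.png

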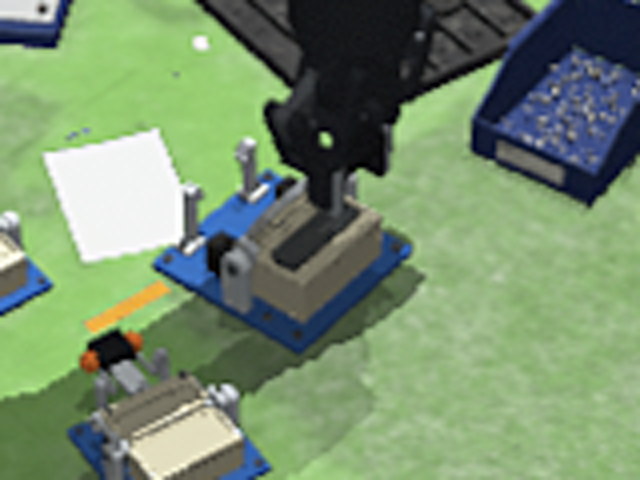

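Side and scene views show the module dark side up, with no contacts visible, lying in the receiving nest (side crop (288,198)). I continue the leaf back.

```bash
python3 -m handwheel '[[[-0.0003,0.0086,0.0044,0,0,0,0.037],[-0.0004,0.009,0.0035,0,0,0,0.037],[-0.0004,0.0093,0.0025,0,0,0,0.037],[-0.0004,0.0095,0.0015,0,0,0,0.037],[-0.0004,0.0096,0.0005,0,0,0,0.037],[-0.0004,0.0096,-0.0005,0,0,0,0.037],[-0.0004,0.0095,-0.0015,0,0,0,0.037],[-0.0004,0.0093,-0.0025,0,0,0,0.037],[-0.0004,0.009,-0.0035,0,0,0,0.037],[-0.0003,0.0086,-0.0044,0,0,0,0.037]]]'
python3 - <<'E'
from h import *
im,d=r.grab_frame("side"); save("m12",cv2.resize(im[170:270,270:430],None,fx=4,fy=4,interpolation=cv2.INTER_CUBIC))
im,d=r.grab_frame("wrist"); save("w12",im)
E
```

```text
clock: 10.5
tcp_pos: [0.5725, -0.006, 0.1649]
orientation: [2.177, 2.264, -0.001]
contact_force: [5.8, -0.4, 1.2]
grip_width: 0.0377
```

View pics/m12.png

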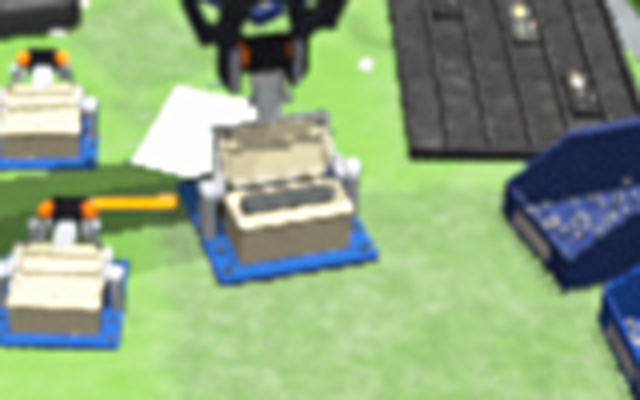

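View pics/w12.png

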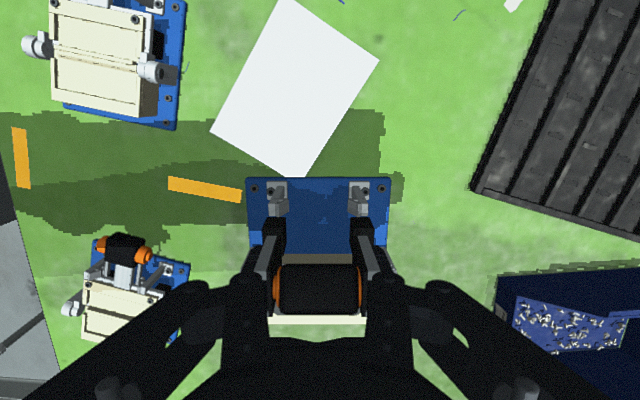

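The leaf is back at about 60° and the module stays in the receiving nest (side crop (293,195)). Swinging it home.

```bash
python3 -m handwheel '[[[-0.0003,0.0081,-0.0052,0,0,0,0.037],[-0.0003,0.0075,-0.0061,0,0,0,0.037],[-0.0003,0.0068,-0.0068,0,0,0,0.037],[-0.0002,0.0061,-0.0075,0,0,0,0.037],[-0.0002,0.0052,-0.0081,0,0,0,0.037],[-0.0002,0.0044,-0.0086,0,0,0,0.037],[-0.0001,0.0035,-0.009,0,0,0,0.037],[-0.0001,0.0025,-0.0093,0,0,0,0.037],[0,0.0015,-0.0095,0,0,0,0.037],[0,0.0005,-0.0096,0,0,0,0.037]]]'
python3 -m handwheel '[[[0,0,-0.001,0,0,0,0.037],[0,0,0,0,0,0,0.037],[0,0,0,0,0,0,0.037]]]'
cat > chk.py <<'E'
from h import *
import sys
def leaf(im,d,c):
    v,u=np.mgrid[0:400,0:640]; v=v.ravel();u=u.ravel(); dd=d[v,u];k=dd>0; P=lift(c,np.stack([u,v],1)[k],dd[k])
    L=(P-[0.5749,-0.0528,0])@np.array([[0.04,-.999,0],[.999,.04,0],[0,0,1]]).T
    for a in range(-110,50,10):
        s=(L[:,0]>a/1e3)&(L[:,0]<a/1e3+.01)&(abs(L[:,1])<(.025 if a>-38 else .007))&(L[:,2]>.025)&(L[:,2]<.07)
        if s.sum()>5: print(a,s.sum(),np.median(L[s][:,2]).round(4))
if __name__=="__main__":
    t=sys.argv[1]
    print(r.get_obs()["contact_force"]); c=cam("wrist"); im,d=r.grab_frame("wrist"); save("w"+t,im); leaf(im,d,c)
    c=cam("side"); im,d=r.grab_frame("side"); print("side"); leaf(im,d,c); save("m"+t,cv2.resize(im[170:270,270:430],None,fx=4,fy=4,interpolation=cv2.INTER_CUBIC))
E
python3 chk.py 13
```

```text
clock: 11.43
tcp_pos: [0.5706, 0.041, 0.0846]
orientation: [2.176, 2.266, -0.0]
contact_force: [5.9, 0.1, 1.4]
grip_width: 0.0373
clock: 11.68
tcp_pos: [0.5705, 0.041, 0.0837]
orientation: [-2.176, -2.265, 0.0]
contact_force: [4.9, 2.3, -0.4]
grip_width: 0.0373
[ 4.85780823  2.26914223 -0.44593458]
-110 1208 0.0499
-100 748 0.0527
-90 656 0.0525
-80 58 0.0515
-70 376 0.0415
side
-100 10 0.0525
-90 11 0.0515
-80 19 0.0464
-70 9 0.0404
-60 9 0.0426
-50 8 0.0416
-40 10 0.0426
-30 53 0.0386
-20 25 0.0376
-10 29 0.0427
0 26 0.0415
10 33 0.0445
20 37 0.0442
30 60 0.0421
40 99 0.0347
```

View pics/w13.png

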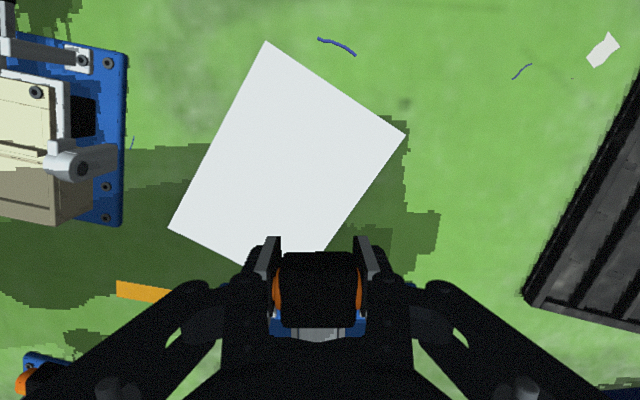

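View pics/m13.png

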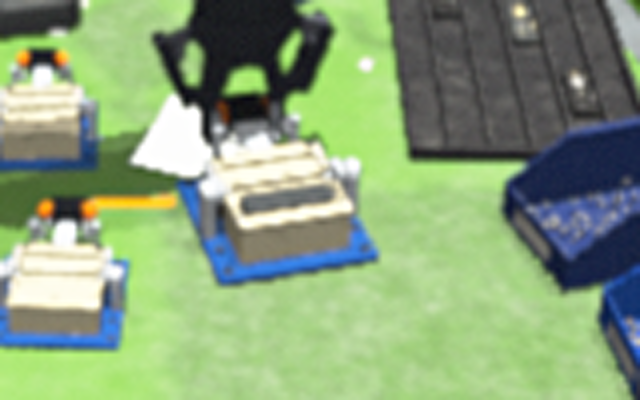

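The leaf lies parked with the head top at about 0.0525. I press down slightly and open in place.

```bash
python3 -m handwheel '[[[0,0,-0.002,0,0,0,0.037],[0,0,-0.002,0,0,0,0.037],[0,0,0,0,0,0,0.037],[0,0,0,0,0,0,0.037]]]'
python3 -m handwheel '[[[0,0,0,0,0,0,0.05],[0,0,0,0,0,0,0.085],[0,0,0,0,0,0,0.085],[0,0,0,0,0,0,0.085],[0,0,0,0,0,0,0.085],[0,0,0,0,0,0,0.085]]]'
python3 chk.py 14
```

```text
clock: 12.12
tcp_pos: [0.5708, 0.041, 0.0812]
orientation: [2.176, 2.265, 0.001]
contact_force: [3.0, 0.8, 11.7]
grip_width: 0.037
clock: 12.62
tcp_pos: [0.5698, 0.0408, 0.0803]
orientation: [-2.176, -2.265, 0.002]
contact_force: [0.5, 0.1, -0.2]
grip_width: 0.0852
[ 0.51394957  0.1314681  -0.2203635 ]
-110 1267 0.0492
-100 766 0.0521
-90 689 0.052
-80 52 0.0513
-70 246 0.041
side
-100 8 0.0514
-90 9 0.0515
-80 25 0.0452
-70 10 0.0413
-60 12 0.0409
-50 8 0.0414
-40 8 0.0423
-30 54 0.0382
-20 28 0.0381
-10 27 0.0427
0 32 0.042
10 33 0.0442
20 38 0.0446
30 57 0.0416
40 95 0.0345
```

View pics/w14.png

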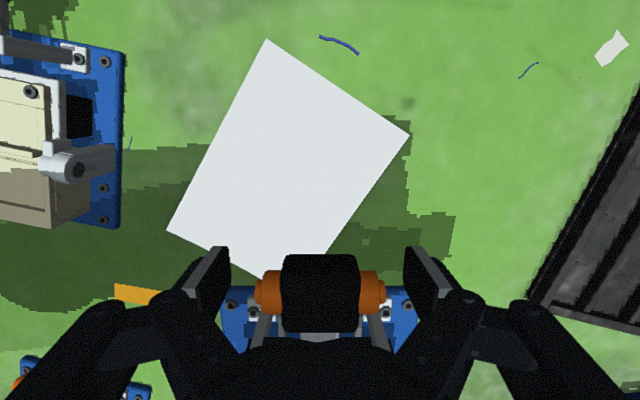

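The buttons have sprung out at (268,292) and (372,292), and the head top is at 0.0521, so the leaf is parked. I retreat straight up, then back over the module for a look.

```bash
python3 -m handwheel '[[[0,0,0.02,0,0,0,0.085],[0,0,0.03,0,0,0,0.085],[0,0,0.03,0,0,0,0.085],[0.001,-0.02,0.03,0,0,0,0.085],[0.001,-0.03,0.01,0,0,0,0.085],[0.001,-0.03,0,0,0,0,0.085],[0.001,-0.02,0,0,0,0,0.085],[0,0,0,0,0,0,0.085],[0,0,0,0,0,0,0.085]]]'
cat > chk2.py <<'E'
from chk import *
c=cam("wrist"); im,d=r.grab_frame("wrist"); save("w15",im); leaf(im,d,c)
ms=r.masks_of("module","wrist")
for m in ms[:3]:
    s=m["pixels"]&(d>0); v,u=np.nonzero(s); P=lift(c,np.stack([u,v],1),d[s])
    L=(P-[0.5749,-0.0528,0])@np.array([[0.04,-.999,0],[.999,.04,0],[0,0,1]]).T
    print(round(m["p"],2),m["at"],s.sum(),"nest frame",np.percentile(L,[2,50,98],axis=0).round(4).tolist(),cv2.minAreaRect((L[:,:2]*1000).astype(np.float32)))
    if len(ms) and m is ms[0]:
        A=np.c_[L[:,:2],np.ones(len(L))]; print("slopes",np.linalg.lstsq(A,L[:,2],rcond=None)[0])
for n in("scene","side"):
    im2,d2=r.grab_frame(n); c2=cam(n)
    for l in("scanner","tape_roll_2","grip_head"):
        for m in r.masks_of(l,n):
            s=m["pixels"]&(d2>0); v,u=np.nonzero(s); print(n,l,round(m["p"],2),np.median(lift(c2,np.stack([u,v],1),d2[s]),0).round(3))
v0,u0=int(proj(c,[.573,-.03,.045])[0][1]),int(proj(c,[.573,-.03,.045])[0][0]); print(u0,v0)
y0=max(0,v0-100); save("w15c",cv2.resize(im[y0:y0+190,max(0,u0-110):u0+110],None,fx=3,fy=3,interpolation=cv2.INTER_CUBIC))
E
python3 chk2.py
```

```text
clock: 13.47
tcp_pos: [0.5742, -0.0605, 0.201]
orientation: [2.18, 2.262, -0.0]
contact_force: [0.1, 0.1, -0.1]
grip_width: 0.085
-110 188 0.0517
-100 332 0.052
-90 301 0.052
-80 306 0.0413
-70 266 0.041
-60 247 0.041
-50 265 0.0412
-40 245 0.0422
-30 722 0.0377
-20 771 0.0377
-10 766 0.0394
0 845 0.0385
10 729 0.0446
20 686 0.0446
30 558 0.0415
40 88 0.041
0.57 [316.5, 210.2] 2155 nest frame [[0.0093, -0.0322, 0.0398], [0.019, -0.0009, 0.0445], [0.0303, 0.0305, 0.0459]] ((19.97492027282715, -0.1594085693359375), (22.213642120361328, 67.08267974853516), 0.3280891478061676)
slopes [ 0.05266325 -0.00058698  0.04329838]
scene scanner 0.7 [0.461 0.266 0.03 ]
scene tape_roll_2 0.8 [ 0.577 -0.359  0.018]
scene grip_head 0.69 [0.435 0.117 0.033]
scene grip_head 0.62 [ 0.421 -0.083  0.032]
side scanner 0.56 [0.454 0.25  0.028]
side tape_roll_2 0.83 [ 0.583 -0.364  0.018]
side grip_head 0.71 [ 0.422 -0.084  0.031]
side grip_head 0.5 [0.435 0.116 0.031]
side grip_head 0.4 [ 0.57  -0.061  0.036]
316 163
```

View pics/w15c.png

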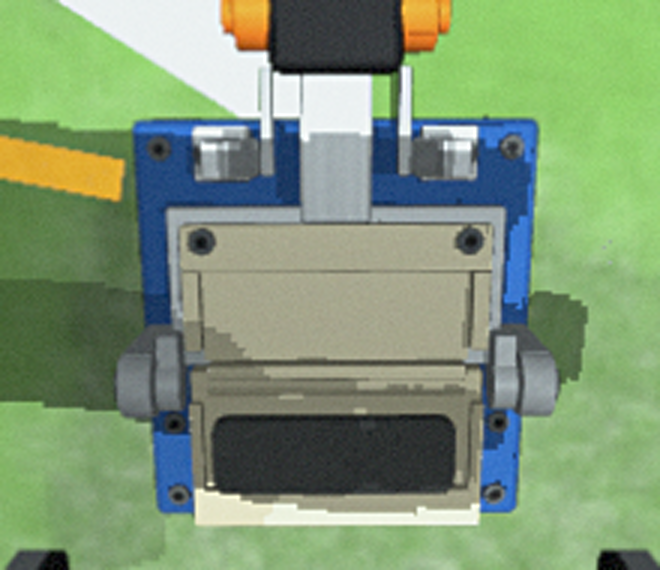

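The module lies plain side up and flat at 44.6 mm, which is 7 mm above the pocket floor. It is about 2 mm across and 0.2 mm along from the pocket middle. The leaf is flat, both buttons are out and the robot is clear.

```bash
python3 -c "
from bench import r
print(r.hand_in())"
```

```text
the job is handed in; nothing more can be done
None
```

I turned the module over with the largest flip nest and handed the job in at about 13.5 s on the robot's clock. `hand_in` gives no verdict, so the results below are my own measurements.

- **Module:** it lies face down and flat in the receiving nest. Its top is 44.6 mm above the bench, about 7 mm above the pocket floor. It is about 2 mm across and 0.2 mm along from the pocket middle.
- **Leaf and buttons:** the leaf is parked flat, with the head top at 52 mm as at the start. Both buttons have sprung out. I pressed the leaf down with about 12 N before letting go, but I did not test the catch by pulling on it.
- **Robot and bystanders:** the gripper is clear and the contact force is about zero. The scanner and tape roll measured within about 5 mm of their starting positions, which is within detection noise.

Two readings did not match what I expected:

- **Swing fully over:** the leaf measured about 3.07 rad rather than a full pi. That is above the 2.95 limit, and it stayed there for well over 0.2 s.
- **Button squeeze:** my first squeeze closed the fingers to 34 mm, under the stated 42 mm. I eased to about 38 mm for the swing.

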